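Pull the blind plug from a filter test cell

TASK

Draw the square blind plug out of the test cell with the T-handled puller: stand the puller in the plug's slot, right down, and let go of it, then take it afresh, turn it clockwise (seen from above) about a quarter turn to its stop so that it locks while the plug is still home, and pull plug and puller straight up and out. Set the plug down gently, upright in the steel tray with the puller still standing in it, and leave everything else on the bench where it is.

Things in the scene. Friction and masses are not known exactly. Their poses are not given: they have to be found in the camera images.
- puller: Steel puller, 160 g, standing upright in the rack. Origin: centre of its underside; z up the rod. A 12 mm round shaft; at its foot two opposed lugs (one bar along its x, 34 long x 12 wide x 6 high, interrupted thread); on top a T-bar, also along x, 64 long x 14 wide x 14 high, centre 75 above the origin. Half a turn gives the same part.
- puller_bar (a point): Centre of the puller's T-bar, 75 mm above the puller's origin; x along the bar.
- plug: Grey plastic blind plug, 220 g, 50 x 50 x 44 mm, its top 2 mm below the cell's top face. Origin: centre of its underside, 10 mm above the cell's underside when home. In the top a slot 38 long (along x) x 15 wide through a 16 mm thick lid; below it a cavity 40 x 40 x 8 high, where the lugs pass under the lid when turned. Stops inside end a clockwise turn at about 95 degrees. Locked, the puller still has 2 mm play up and down and, let go, may lean by up to about 10 degrees.
- plug_slot (a point): Centre of the slot's floor, 20 mm above the plug's origin, where the puller's foot rests; x along the slot.
- cell: Fixed aluminium test cell, 120 x 120 x 56 mm; origin: centre of its underside. Square bore 52 x 52 x 46 deep in the middle, walls along x and y. Two spring pads in the bore hold the plug by friction: drawing it takes about 3 to 12 N beyond its weight. Two steel clamp studs, 10 mm thick, stand on it at y = +50 and -50 mm, tops at 112 mm: fingers turning round the puller must stay within 40 mm of its axis there.
- rack: Fixed grey rack, block 180 (x) x 52 x 40 mm; origin: centre of its underside. Two slots 36 (x) x 14 x 25 deep at x = -50 and +50 mm hold the puller and the key upright, in either order, handles along x. Two side plates, inner faces at y = +-22 mm, rise to 88 mm, close beside the T-bar (its centre is at 90 mm there): they leave room to take the bar only by its ends.
- key: Bystander in the rack's other slot: steel blade key with a ball knob (26 mm across) instead of a T-bar, 90 mm tall. Origin: centre of its underside.
- tray: Fixed steel tray, 150 x 150 x 22 mm, floor and walls 4 mm; origin: centre of its underside.
- jar: Bystander: white jar, 60 mm across, 110 tall; origin: centre of its underside.
- beaker: Bystander: clear beaker, 66 mm across, 85 tall; origin: centre of its underside.
- weight: Bystander: steel knobbed weight, 32 mm across, 48 tall; origin: centre of its underside.
- gasket: Bystander: copper sealing ring, 60 mm across, 8 thick; origin: centre of its underside.
- wrench: Bystander: steel wrench, 160 mm long, lying flat.
- discs: Bystander: stack of paper-coloured sample discs, 70 mm across, 18 high; origin: centre of its underside.
- caliper_case: Bystander: grey plastic case, 90 x 200 x 25 mm; origin: centre of its underside.
Things that resemble listed ones, but are neither listed nor needed, are in the scene too. Leave any green or orange look-alike of the puller alone.

How it is judged (in metres and radians):
On the way, in this order (a step that is already met when the one before it is completed fails the run):
1. the puller stands right down in the slot of the plug, lugs not yet turned, and nothing holds it (z of puller in the frame of plug between 0.015 and 0.025 m and horizontal distance between puller and plug_slot below 0.006 m and z of plug in the frame of cell below 0.014 m and angle between the x axis of puller and the x axis of plug, either way round below 0.4 rad and contact force between the fingers and puller below 0.05 N and angle between puller's own z axis and vertical below 0.25 rad), for 0.2 s.
2. the puller is turned to its stop with the plug still home in the cell (z of puller in the frame of plug between 0.015 and 0.025 m and horizontal distance between puller and plug_slot below 0.006 m and z of plug in the frame of cell below 0.014 m and angle between the x axis of puller and the x axis of plug, either way round above 1.2 rad), for 0.1 s.
3. the plug is drawn out of the bore, upright, on the puller (z of plug in the frame of cell above 0.058 m and horizontal distance between plug and cell below 0.02 m and angle between plug's own z axis and vertical below 0.2 rad), for 0.05 s.
At the end, for the whole second after the job is handed in: The plug stands flat on the tray's floor (within 4 mm of it, tilt under 0.08 rad, its centre within 60 mm of the tray's centre along both sides), the puller still stands in its slot, foot within 5 mm of the slot's floor and 6 mm of its centre, tilt under 0.25 rad, and both are at rest (x of plug in the frame of tray between -0.06 and 0.06 m and y of plug in the frame of tray between -0.06 and 0.06 m and z of plug in the frame of tray below 0.008 m and angle between plug's own z axis and vertical below 0.08 rad and linear speed of plug below 0.02 m/s and linear speed of puller below 0.03 m/s and angle between puller's own z axis and vertical below 0.25 rad and z of puller in the frame of plug between 0.015 and 0.025 m and horizontal distance between puller and plug_slot below 0.006 m); the robot touches nothing.
It fails at once if another thing on the bench is moved more than 30 mm (distance of any of key, jar, beaker, weight, gasket, wrench, discs, caliper_case from where it was at the start of the episode above 0.03 m).
It fails at once if the plug is slammed into the tray (over 40 N) (contact force between plug and tray above 40 N).
It also fails if it takes over 72 s, if anything falls off the work surface, if the arm or the gripper's body presses on something with over 40 N, if the wrist force passes 120 N, or if a joint passes its speed limit or range.

ROBOT

A 6-joint arm with a two-finger parallel gripper is mounted at the origin on the work surface. World frame = base frame: x ahead of the robot, y to its left, z up, the work surface at z = 0. Lengths are in mm, angles in degrees, forces in N, time in s.
With the tool pointing down it reaches from about 325 to 925 mm from the base axis. Payload 3.1 kg.
Tool frame: the origin (TCP) lies at the very end of the fingers, on their centre line; the grasp point (between the pads) lies grasp_offset behind it (grasp_offset is the distance from the TCP to the grasp point, in mm); z points along the fingers, y is the line along which they close (so a half turn about z gives the same grasp; the last joint's range is limited). The gripper opens to 85 mm and grips with 20 to 120 N. Pads are 22 mm wide; open, the fingers measure 114 mm over their backs; the gripper's body (76 mm by 85 mm) begins 54 mm behind the grasp point. The pads swing forward as they close: fully open they stand 13 mm farther back than shut.
Start: joints at [-79.538, 12.427, 92.441, -0, 75.132, -6.429], TCP at [181.614, -598.043, 231.3] pointing down, gripper open.
Joint ranges: [-157.48, 157.48], [-44.54, 120.13], [17.64, 146.25], [-64.5, 244.5], [7.68, 150.69], [-147.95, 147.95]. Speed limits (degrees/s): [159.86, 159.86, 180, 180, 180, 180].

INTERFACE

Orientations are given as [roll, pitch, yaw] about the fixed x, y, z axes, in that order (R = Rz(yaw) Ry(pitch) Rx(roll)).
In Python, from station import * gives the robot as it stands. Calls block until the motion is done:
- goto(position, orientation): joint-space move of the TCP to a pose.
- move_l(position, attitude=None, speed=150): straight line of the TCP; attitude=None keeps the orientation; speed is the mean speed in mm/s.
- move_j(angles): joint-space move.
- grip(opening, squeeze=None): finger opening in mm; squeeze is the grip in N (None keeps the last); returns when the fingers have stopped.
- wait(seconds).
- solve_ik(position, orientation): joint angles nearest the present ones, or None.
- get_obs(): the state.
- get_image(name): name is "side" or "top"; returns the picture (480x640x3 uint8, red, green, blue); there is no depth.
- get_calibration(name): a dict with "fx", "fy", "cx", "cy" (pixels), "R" (3x3) and "t" (3): a world point X has camera coordinates R X + t. Camera axes: x right, y down, z forward; pixel columns grow to the right and rows downward; lengths in mm; the calibration is good to about 2 mm. A picture is of the moment at which its call begins. get_calibration takes no time and is no camera call.
A pose or a line that the arm cannot do raises Unreachable and nothing moves.
- sign_off(): hands the job in; it is judged then, once.
Trained networks look in the newest picture that a camera, given by its name, has taken for a name from the list of things; names that differ only in an ending like _2 or _b are one class to them, and where a whole thing is asked for, a point or a joint stands for the part that bears it (a point fixed in the world has none). Each returns a list of dicts, best first, with "score" (0 to 1); they miss things now and then, are a little off and sometimes report something else, mostly with a low value. They report only what shows in the picture. A call takes as long as a camera call. They do not tell look-alikes from the thing itself.
- spot_in(name, camera): "extent" ([centre column, centre row, width, height] in pixels, round what is visible of it).
- regions_of(name, camera): "region" (480x640 bool, what is visible of it) and "extent" ([centre column, centre row, width, height] in pixels, round what is visible of it).
The state is a dict: "t": time; "joint_pos": joint angles; "qvel": joint speeds; "effort": joint torques, N m; "tcp_pos": TCP position; "ee_rot": TCP orientation; "wrist_force": force on the tool from outside, world axes, zero at the start; "moment": the same for the moment, N m; "grip_width": finger opening in mm; "grip_force": force on a finger pad.
Only numpy, scipy, OpenCV 4.12 (cv2) and the standard library are available. Lean on these libraries where they do the work, as an engineer would, in place of code of your own. Each camera call takes 0.05 s, during which the arm holds its last target. There are 200 camera calls.

## Working session

There is one attempt and no reset: what is moved stays moved. The work goes in short steps, each a Python script; the robot and the scene stay as the last script left them, time stands still between calls to the robot, and variables do not carry over. Pictures are saved under pics/ and viewed, at most 10 in all, crops included, and the job is handed in when it is done.

```bash
ls; mkdir -p pics; python3 - <<'E'
from station import *
import cv2,json
for c in("top","side"):
    im=get_image(c); cv2.imwrite(f"pics/{c}0.png",im[:,:,::-1]); k=get_calibration(c)
    print(c,{a:np.round(b,3).tolist() if hasattr(b,'__len__') else b for a,b in k.items()}) if 'np' in globals() else print(c,k)
    for n in("puller","puller_bar","plug","plug_slot","cell","rack","key","tray","jar","beaker"):
        print(n,[(round(d["score"],2),[round(float(v)) for v in d["extent"]]) for d in spot_in(n,c)[:4]])
o=get_obs(); print(o)
E
```

```text
pics
top {'fx': 513.039651014597, 'fy': 513.039651014597, 'cx': 324.4255440300954, 'cy': 246.8264631957491, 'R': array([[ 0.0772201 , -0.99700928,  0.0030916 ],
       [-0.97664769, -0.07626589, -0.20085517],
       [ 0.20049025,  0.01249065, -0.97961607]]), 't': array([ -35.81705278,  587.03677749, 1106.25200146])}
puller [(0.74, [441, 204, 31, 17]), (0.73, [437, 250, 11, 31]), (0.58, [487, 219, 16, 28])]
puller_bar [(0.78, [445, 204, 30, 19]), (0.75, [486, 219, 20, 31]), (0.55, [438, 250, 12, 28])]
plug [(0.71, [333, 268, 24, 24])]
plug_slot [(0.96, [331, 268, 24, 25]), (0.59, [340, 189, 30, 27])]
cell [(0.56, [331, 265, 57, 61])]
rack [(0.58, [432, 274, 50, 83]), (0.52, [134, 275, 27, 62])]
key [(0.5, [425, 292, 18, 18])]
tray [(0.8, [224, 277, 74, 71])]
jar [(0.85, [280, 164, 29, 40])]
beaker [(0.81, [396, 182, 27, 36])]
side {'fx': 433.0941255371314, 'fy': 433.0941255371314, 'cx': 321.38352085747056, 'cy': 243.0436303595809, 'R': array([[ 9.53693031e-01, -3.00780277e-01,  9.09298011e-04],
       [-2.23284887e-01, -7.09995136e-01, -6.67870321e-01],
       [ 2.01527818e-01,  6.367
[... 639 characters left out ...]
7, [410, 270, 28, 42])]
{'t': 1.1, 'joint_pos': array([-7.95361804e+01,  1.24273246e+01,  9.24403402e+01,  8.35761612e-05,
        7.51311761e+01, -6.42731372e+00]), 'qvel': array([-0.07905794,  0.00267418, -0.06526149,  0.07035019,  0.04577071,
        0.02356152]), 'effort': array([ 1.90246037e-04, -3.96898663e+01, -3.04261816e+01, -2.34973804e-04,
        6.37247067e-04, -3.27509582e-06]), 'tcp_pos': array([ 181.63520254, -598.04742332,  231.30778609]), 'ee_rot': array([1.79998839e+02, 4.94852567e-05, 1.68911119e+01]), 'wrist_force': array([-0.47780759,  0.39417607,  0.64763135]), 'moment': array([ 0.02749203,  0.01283026, -0.00671575]), 'grip_force': 0.0, 'grip_width': 85.32331680274534}
```

```bash
python3 - <<'E'
import cv2
a=cv2.imread("pics/top0.png")[150:350,190:510]; cv2.imwrite("pics/topc.png",cv2.resize(a,(800,500),interpolation=cv2.INTER_CUBIC))
a=cv2.imread("pics/side0.png")[150:390,230:470]; cv2.imwrite("pics/sidec.png",cv2.resize(a,(600,600),interpolation=cv2.INTER_CUBIC))
E
```

```text
(no output)
```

View pics/topc.png

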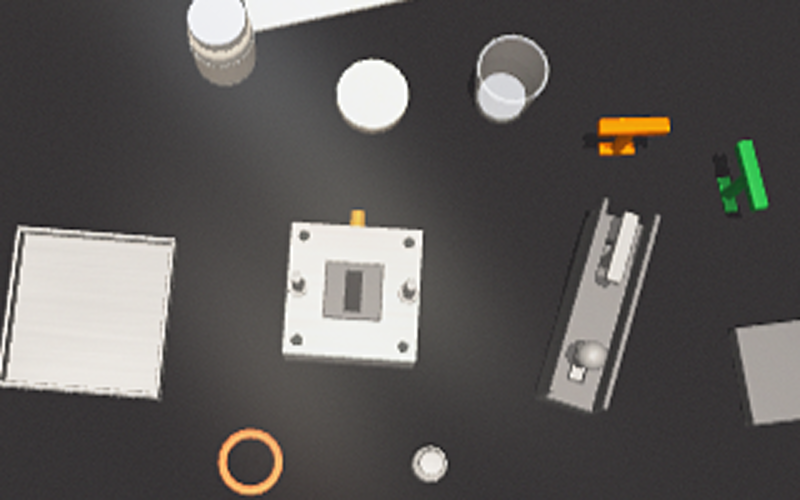

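View pics/sidec.png

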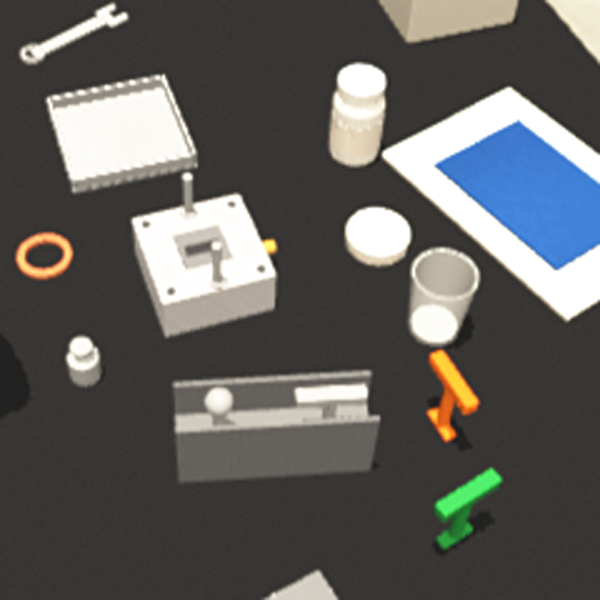

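The real puller is the light T-bar in the rack, at about (438, 249) in the full top picture. The key's ball is at about (426, 291), the plug slot at about (331, 266), and the tray centre at about (225, 275). Next I'll fit the known box shapes to the network masks.

```bash
cat > h.py <<'E'
from station import *
import numpy as np, cv2
from scipy.optimize import minimize
def proj(c,P):
    k=get_calibration(c); X=np.asarray(P,float)@np.asarray(k["R"]).T+k["t"]
    return np.c_[k["fx"]*X[:,0]/X[:,2]+k["cx"],k["fy"]*X[:,1]/X[:,2]+k["cy"]]
def back(c,uv,z):
    k=get_calibration(c);R=np.asarray(k["R"]);C=-R.T@k["t"]
    d=R.T@np.array([(uv[0]-k["cx"])/k["fx"],(uv[1]-k["cy"])/k["fy"],1]); return C+d*(z-C[2])/d[2]
def box(lx,ly,z0,z1): return np.array([[sx*lx/2,sy*ly/2,z] for sx in(-1,1) for sy in(-1,1) for z in(z0,z1)])
def place(B,p):
    a=np.radians(p[2]);c,s=np.cos(a),np.sin(a)
    return np.c_[p[0]+c*B[:,0]-s*B[:,1],p[1]+s*B[:,0]+c*B[:,1],B[:,2]]
def pick(name,c,uv):   # region nearest a pixel; takes newest picture
    rs=regions_of(name,c); return min(rs,key=lambda r:np.hypot(r["extent"][0]-uv[0],r["extent"][1]-uv[1]))["region"] if rs else None
def fit(masks,B,p0,S=6):  # masks: {camera: bool}
    M={c:cv2.resize(m.astype(np.uint8),None,fx=S,fy=S,interpolation=cv2.INTER_LINEAR) for c,m in masks.items()}
    def cost(p):
        e=0
        for c,m in M.items():
            h=cv2.convexHull((((proj(c,place(B,p))+.5)*S-.5)*16).astype(np.int32)); r=np.zeros_like(m); cv2.fillConvexPoly(r,h,1,shift=4)
            e+=1-(r&m).sum()/(r|m).sum()
        return e/len(M)
    best=None
    for da in(-6,0,6):
        q=np.array(p0,float)+[0,0,da]
        r=minimize(cost,q,method="Nelder-Mead",options=dict(initial_simplex=[q,q+[5,0,0],q+[0,5,0],q+[0,0,6]],xatol=.05,fatol=1e-4))
        if best is None or r.fun<best.fun:best=r
    return np.round(best.x,2),round(best.fun,3)
E
python3 - <<'E'
from h import *
T=get_image("top");S=get_image("side")
pc=back("top",(331,266),54);pp=back("top",(440,248),97);pr=back("top",(432,274),64);pt=back("top",(225,275),10)
print(pc,pp,pr,pt)
def m(n,c,P): return pick(n,c,proj(c,[P])[0])
for n,B,P,a in(("puller_bar",box(64,14,83,97),pp,-20),("plug",box(50,50,54,54),pc,0),("cell",box(120,120,0,56),pc-[0,0,25],0),("tray",box(150,150,0,22),pt,0),("rack",box(180,52,0,88),pr,-20)):
    M={c:m(n,c,P) for c in("top","side")}; M={c:v for c,v in M.items() if v is not None}
    for c in M: print(n,c,fit({c:M[c]},B,[P[0],P[1],a]),M[c].sum())
    print(n,"both",fit(M,B,[P[0],P[1],a]))
# threshold check on bar and ortho views
def ortho(c,im,ctr,z,w=90):  # 0.25mm/px; right=-y, down=-x
    g=[(ctr[0]+w,ctr[1]+w),(ctr[0]+w,ctr[1]-w),(ctr[0]-w,ctr[1]-w),(ctr[0]-w,ctr[1]+w)]
    src=proj(c,[(x,y,z) for x,y in g]).astype(np.float32); N=400
    return cv2.warpPerspective(im,cv2.getPerspectiveTransform(src,np.float32([[0,0],[N,0],[N,N],[0,N]])),(N,N),flags=cv2.INTER_CUBIC)
cv2.imwrite("pics/ortho.png",np.hstack([ortho("top",T,pc,54,w=70),ortho("top",T,pp,97,w=70)])[:,:,::-1])
E
```

```text
[546.13040549  -8.40319201  54.        ] [ 597.55274547 -244.20947105   97.        ] [ 543.94287305 -235.38367678   64.        ] [512.86886553 237.52002608  10.        ]
puller_bar top (array([ 597.41, -240.98,  -15.25]), np.float64(0.225)) 242
puller_bar side (array([ 594.8 , -243.65,  -13.41]), np.float64(0.166)) 259
puller_bar both (array([ 595.98, -242.3 ,  -14.13]), np.float64(0.243))
plug top (array([545.04,  -8.92,   4.35]), np.float64(0.069)) 509
plug side (array([542.83,  -9.29,   3.81]), np.float64(0.266)) 212
plug both (array([544.75,  -8.86,   2.16]), np.float64(0.182))
cell top (array([ 5.4664e+02, -8.9700e+00,  9.0000e-02]), np.float64(0.212)) 2419
cell side (array([ 5.4404e+02, -8.8900e+00,  3.5000e-01]), np.float64(0.162)) 2161
cell both (array([ 5.4566e+02, -8.7100e+00,  5.2000e-01]), np.float64(0.194))
tray top (array([512.87, 237.52,  -6.  ]), np.float64(1.0)) 3419
tray side (array([ 5.1248e+02,  2.3580e+02, -2.9000e-01]), np.float64(0.055)) 1894
tray both (array([512.54, 235.41,  -0.72]), np.float64(0.528))
rack top (array([ 547.86, -230.06,  -13.49]), np.float64(0.24)) 1884
rack side (array([ 546.04, -231.54,  -13.47]), np.float64(0.142)) 2802
rack both (array([ 546.73, -230.55,  -13.46]), np.float64(0.199))
```

View pics/ortho.png

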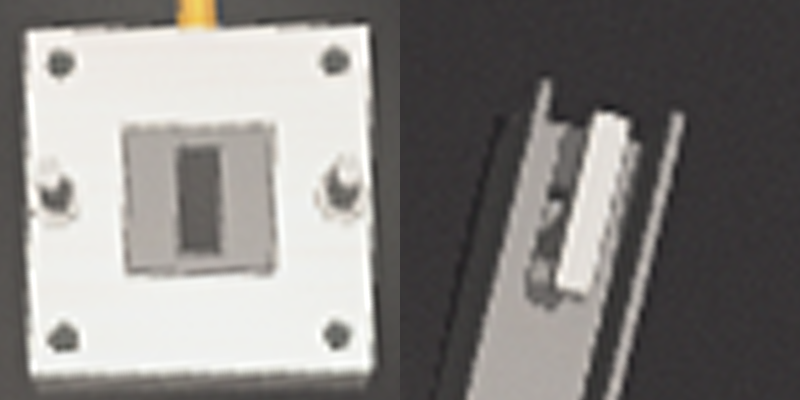

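The bar, slot and cell edges agree with the fits. The bar is at (596, -242), yaw -13.5. The slot is at about (546, -8.5), yaw about +1. Next I'll check IK and the wrist range.

```bash
python3 - <<'E'
from h import *
import station
print({k:v for k,v in vars(station).items() if isinstance(v,(int,float,list,tuple)) and not k.startswith('__')})
for n,p,ys in(("grasp",[596,-242,80],(76.5,-103.5)),("ins",[546,-8.5,95],(91,-89)),("turn0",[546,-8.5,95],(1,181)),("turn1",[546,-8.5,95],(-94,86)),("up",[546,-8.5,240],(-94,86)),("tray",[512,236,90],(-94,86))):
    for y in ys:
        q=solve_ik(p,[180,0,y]); print(n,y,None if q is None else np.round(q,0))
E
```

```text
{'grasp_offset': 18.700000000000003}
grasp 76.5 [-28.  24.  96.   0.  61. -15.]
grasp -103.5 None
ins 91 [ -8.  12. 109.  -0.  59.  -9.]
ins -89 None
turn0 1 [ -8.  12. 109.  -0.  59.  81.]
turn0 181 [ -8.  12. 109.   0.  59. -99.]
turn1 -94 None
turn1 86 [ -8.  12. 109.  -0.  59.  -4.]
up -94 None
up 86 [ -8.   2. 103.   0.  75.  -4.]
tray -94 None
tray 86 [ 18.  14. 107.  -0.  59.  22.]
```

```bash
python3 - <<'E'
from h import *
D=lambda y:[180,0,y]
goto([596,-242,190],D(76.5)); grip(85)
move_l([596,-242,66],speed=100)
grip(50,40); o=get_obs(); print(o["t"],o["grip_width"],o["grip_force"],o["tcp_pos"],o["wrist_force"])
move_l([596,-242,190],speed=120)
o=get_obs(); print(o["grip_width"],o["grip_force"],o["wrist_force"])
goto([546,-8.5,190],D(91)); wait(.2)
o=get_obs(); print(o["t"],o["tcp_pos"],o["grip_width"],o["wrist_force"],o["moment"])
for c in("top","side"):
    im=get_image(c); cv2.imwrite(f"pics/{c}1.png",im[:,:,::-1])
    u,v=proj(c,[[546,-8.5,110]])[0].astype(int)
    globals()[c]=cv2.resize(im[v-50:v+50,u-50:u+50],(400,400),interpolation=cv2.INTER_CUBIC); print(c,u,v)
cv2.imwrite("pics/held.png",np.hstack([top,side])[:,:,::-1])
E
```

```text
5.6167 63.07278562126675 44.49811935424805 [ 596.81209617 -242.47093621   67.21612567] [-0.64792733 -1.08971478  3.98512656]
63.021102322316764 45.356191992759705 [ 0.2567001   1.61750684 -2.45522978]
7.95 [546.61833351  -9.95455165 190.08773472] 62.97175278732081 [ 0.6786611  -0.54016546 -1.3826815 ] [ 0.02968816  0.02215591 -0.00039142]
top 331 261
side 310 233
```

View pics/held.png

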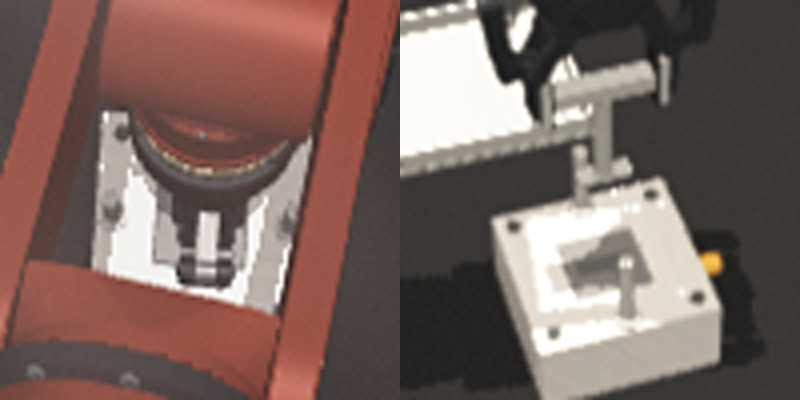

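```bash
python3 - <<'E'
from h import *
T0=cv2.imread("pics/top0.png",0);T1=cv2.imread("pics/top1.png",0);S0=cv2.imread("pics/side0.png",0);S1=cv2.imread("pics/side1.png",0)
def ortho(c,im,ctr,z,w=32,N=640):
    g=[(ctr[0]+w,ctr[1]+w),(ctr[0]+w,ctr[1]-w),(ctr[0]-w,ctr[1]-w),(ctr[0]-w,ctr[1]+w)]
    src=proj(c,[(x,y,z) for x,y in g]).astype(np.float32)
    return cv2.warpPerspective(im,cv2.getPerspectiveTransform(src,np.float32([[0,0],[N,0],[N,N],[0,N]])),(N,N),flags=cv2.INTER_LINEAR)
C=(546,-8.5)
for c,I in(("top",T0),("side",S0)):
    o=ortho(c,I,C,54); print(c,"row0 profile",o[320,::20].tolist(),"col",o[::20,320].tolist())
    for th in(85,95,105,115):
        n,l,st,ce=cv2.connectedComponentsWithStats((o<th).astype(np.uint8)); k=l[320,320]
        if k==0: continue
        (cx,cy),wh,a=cv2.minAreaRect(np.argwhere(l==k)[:,::-1].astype(np.float32))
        print(th,"centre",round(C[0]+32-cy/10,1),round(C[1]+32-cx/10,1),np.round(np.array(wh)/10,1),round(a,1))
print("T1 bar"); print(T1[260:282,325:345])
print("S1 shaft"); print(S1[206:240,296:322])
o=get_obs();print(o["tcp_pos"],o["ee_rot"],o["joint_pos"])
E
```

```text
top row0 profile [239, 241, 227, 179, 161, 172, 171, 172, 172, 172, 173, 175, 130, 92, 96, 99, 98, 97, 96, 112, 153, 175, 172, 172, 174, 173, 173, 171, 156, 189, 239, 239] col [236, 237, 232, 188, 166, 169, 155, 118, 97, 99, 98, 98, 98, 98, 97, 97, 98, 98, 97, 96, 96, 96, 96, 95, 94, 118, 156, 173, 157, 177, 234, 241]
105 centre 545.9 -7.9 [34.4 13.5] 90.0
115 centre 546.1 -7.6 [14.4 36.2] 0.4
side row0 profile [254, 252, 250, 227, 205, 200, 199, 200, 201, 201, 195, 182, 156, 124, 105, 91, 93, 98, 113, 137, 169, 187, 197, 199, 200, 200, 203, 217, 234, 247, 235, 220] col [254, 254, 255, 243, 220, 203, 210, 227, 246, 249, 250, 231, 159, 114, 92, 92, 93, 93, 91, 92, 91, 93, 93, 92, 92, 110, 144, 190, 191, 207, 240, 253]
95 centre 540.7 -7.8 [23.1  6.1] 89.5
105 centre 540.6 -8.0 [24.6  8.4] 88.4
115 centre 540.4 -8.0 [25.9  9.9] 89.3
T1 bar
[[ 64  64  64  64  62  64  65  64  66  65  68  63  66  66  66  66  65  68
  100 158]
 [ 68  63  61  63  62  63  64  62  62  63  66  65  64  64  67  66  65  75
  147 184]
 [ 71  64  64  66  63  61  61  61  60  60  63  62  62  65  64  70  65  91
  168 
[... 4823 characters left out ...]
0 210 213 226 224 217 252 252 251 250 251
  249 233 249 235 253 252 225 220]
 [228 227 226 232 251 252 248 240 228 235 242 238 245 255 255 255 254 255
  255 228 225 222 228 227 220 219]
 [252 252 251 252 255 255 255 250 241 245 250 249 254 254 254 254 254 255
  255 229 218 220 221 221 221 220]
 [255 255 255 254 254 254 254 254 254 254 254 254 254 254 254 255 255 253
  252 225 218 220 223 222 222 220]
 [254 254 254 254 254 254 254 254 254 254 254 254 254 254 255 255 253 231
  220 208 204 206 224 223 222 222]]
[546.38648691  -9.60188318 189.995212  ] [1.79995518e+02 6.25261240e-03 9.08967913e+01] [-8.36322174e+00  5.16691986e+00  1.05302843e+02 -5.81736948e-03
  6.95248076e+01 -9.25797866e+00]
```

```bash
python3 - <<'E'
from h import *
S1=cv2.imread("pics/side1.png",0).astype(float)
obs=np.clip((S1-56)/80,0,1)
K=8
def ren(x,y,z,yaw=0.9):
    r=np.zeros((480*K,640*K),np.uint8)
    for B in(box(34,12,z,z+6),np.array([[6*np.cos(t),6*np.sin(t),h] for t in np.linspace(0,6.28,24) for h in(z,z+68)])):
        cv2.fillConvexPoly(r,cv2.convexHull((((proj("side",place(B,(x,y,yaw)))+.5)*K-.5)*16).astype(np.int32)),1,shift=4)
    return cv2.resize(r[1600:1920,2400:2640].astype(float),(30,40),interpolation=cv2.INTER_AREA)  # rows200-240 cols300-330
w=np.zeros((40,30));w[16:28,7:22]=1;w[12:28,12:22]=1
w[27,17:]=0
for z in(136.8,137.8,138.8):
    c=lambda p:(w*(ren(p[0],p[1],z)-obs[200:240,300:330])**2).sum()
    r=minimize(c,[546,-9],method="Nelder-Mead",options=dict(initial_simplex=[[546,-9],[549,-9],[546,-5]]));print(z,r.x,r.fun)
print(proj("side",[[546.39,-9.6,165],[546,-8,54],[544,-8.9,54]]))
E
```

```text
136.8 [545.7697295   -7.97076249] 1.668583984375
137.8 [545.48968781  -8.7473032 ] 1.69138671875
138.8 [545.28243685  -9.67734241] 1.720048828125
[[310.65917007 218.66767789]
 [311.0856769  248.42589641]
 [310.45012317 248.84619139]]
```

```bash
cat >> h.py <<'E'
def obs(n=4):
    L=[]
    for i in range(n): L.append(get_obs()); wait(.02)
    return np.mean([o["tcp_pos"] for o in L],0),np.mean([o["wrist_force"] for o in L],0),np.mean([o["moment"] for o in L],0),L[-1]
E
python3 - <<'E'
from h import *
move_l([545.7,-8.5,115],speed=80); wait(.3)
p,f0,m0,o=obs(); print(o["t"],p,f0)
c=np.array([545.7,-8.5]); 
c=c+(np.array([545.7,-8.5])-p[:2]); print("cmd",c)
z=115
while z>83:
    z-=3; move_l([*c,z],speed=40); p,f,m,o=obs(2)
    if z<108: print(z,np.round(p,1),np.round(f-f0,1))
    if f[2]-f0[2]>6: print("contact"); break
print(o["t"])
E
```

```text
9.4917 [545.96299925  -8.53265986 115.4106773 ] [-0.3803233  -0.42545649 -1.43496808]
cmd [545.43700075  -8.46734014]
106 [545.2  -8.4 105.7] [ 0.2  0.2 -0.3]
103 [545.2  -8.4 102.7] [0.9 0.7 0. ]
100 [545.2  -8.4  99.7] [0.  0.3 0. ]
97 [545.2  -8.4  96.7] [ 0.6  0.7 -0.2]
94 [545.2  -8.4  93.7] [ 0.7  0.7 -0.3]
91 [545.2  -8.4  90.7] [0.9 0.5 0. ]
88 [545.2  -8.4  87.7] [ 0.5  0.7 -0.3]
85 [545.2  -8.4  84.7] [ 0.4  0.7 -0.5]
82 [545.9  -8.5  82.2] [-0.1  0.8  0.2]
12.6083
```

```bash
python3 - <<'E'
from h import *
p,f,m,o=obs()
grip(84); wait(.4)
move_l([p[0],p[1],150],speed=60); wait(.2); o=get_obs(); print(o["t"],o["tcp_pos"],o["grip_width"])
S=get_image("side"); cv2.imwrite("pics/side2.png",S[:,:,::-1]); rs=regions_of("puller","side"); print([(round(r["score"],2),np.round(r["extent"])) for r in rs[:4]])
print(proj("side",[[545.5,-8.5,105],[545.5,-8.5,60]]))
cv2.imwrite("pics/stand.png",cv2.resize(S[180:300,250:370],(480,480),interpolation=cv2.INTER_CUBIC)[:,:,::-1])
E
```

```text
14.925 [545.51664715  -8.50135448 149.49498796] 84.17498035535506
[(0.85, array([415., 353.,  31.,  26.])), (0.76, array([311., 243.,  24.,  18.])), (0.53, array([412., 308.,  21.,  34.]))]
[[310.613432   235.3118517 ]
 [310.91771756 247.08887242]]
```

View pics/stand.png

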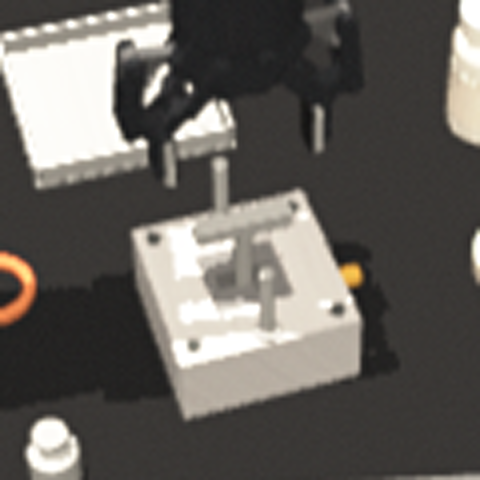

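The puller stands seated, with the bar centre at about (312, 235) against a predicted (311, 235). Next I'll retake it across the bar and turn it.

```bash
python3 - <<'E'
from h import *
X,Y=545.5,-8.5
grip(38); goto([X,Y,150],[180,0,181]); wait(.2); print(get_obs()["tcp_pos"],get_obs()["ee_rot"])
move_l([X,Y,87],speed=80); wait(.2)
p,f0,m0,o=obs(); print(o["t"],p,f0,m0)
grip(8,80); wait(.2); p,f,m,o=obs(); print(p,f-f0,m-m0,o["grip_width"],o["grip_force"])
f1,m1=f,m
for k,a in enumerate(np.arange(10,96,5).tolist()+[97]):
    move_l([X,Y,87],[180,0,181-a],speed=60) if False else goto([X,Y,87],[180,0,181-a])
    p,f,m,o=obs(2); print(a,round(o["ee_rot"][2],1),np.round(p,1),np.round(f-f0,1),np.round(m-m1,2))
    if abs(m[2]-m1[2])>.5: break
print(o["t"])
E
```

```text
[545.48823456  -8.4982676  149.99632012] [ 1.79999681e+02 -5.29963539e-04 -1.79011660e+02]
18.325 [546.07514578  -8.56847088  87.73237388] [-0.27861472  0.26879728 -0.07135884] [-0.01259427  0.00572833 -0.00333638]
[545.93733016  -8.46903482  87.43462967] [0.19266464 0.10612499 3.3911636 ] [ 0.12882638 -0.02170478 -0.00114115] 12.773824828753554 78.86144757270813
10 171.2 [546.   -8.7  87.4] [-0.2 -0.5  4. ] [-0.17 -0.02 -0.02]
15 166.2 [545.9  -8.7  87.4] [ 0.2 -0.5  5.6] [-0.2  -0.03 -0.03]
20 161.2 [545.9  -8.6  87.4] [ 0.8 -0.8  5.1] [-0.2  -0.01 -0.03]
25 156.1 [545.9  -8.6  87.4] [ 0.5 -0.8  5.7] [-0.16 -0.01 -0.03]
30 151.1 [545.9  -8.6  87.4] [ 0.5 -0.8  5.4] [-0.18  0.01 -0.04]
35 146.2 [545.9  -8.6  87.4] [ 0.2 -0.6  4.9] [-0.18  0.01 -0.04]
40 141.2 [545.9  -8.6  87.4] [-0.  -0.7  5.6] [-0.19  0.01 -0.05]
45 136.2 [545.8  -8.6  87.4] [ 1.  -0.5  5.3] [-0.18  0.03 -0.04]
50 131.2 [545.9  -8.6  87.4] [ 0.2 -1.4  5.7] [-0.21  0.03 -0.01]
55 126.1 [545.9  -8.6  87.4] [ 0.6 -0.8  5.1] [-0.16  0.05 -0.03]
60 121.1 [545.8  -8.6  87.4] [ 0.1 -0.2  5.7] [-0.19  0.02 -0.03]
65 116.2 [545.9  -8.6  87.4] [ 0.7 -0.8  5.3] [-0.17  0.02 -0.07]
70 111.1 [545.8  -8.6  87.4] [ 0.5 -0.   5.5] [-0.14  0.1  -0.04]
75 106.2 [545.8  -8.6  87.4] [0.4 0.  5.1] [-0.15  0.02 -0.01]
80 101.2 [545.8  -8.6  87.4] [ 0.3 -0.3  5.6] [-0.16  0.03 -0.04]
85 96.1 [545.8  -8.6  87.4] [ 0.9 -0.4  5.3] [-0.19  0.06 -0.05]
90 91.2 [545.8  -8.6  87.4] [ 0.2 -0.7  5.4] [-0.15  0.03 -0.03]
95 86.1 [545.8  -8.6  87.4] [ 0.4 -0.6  5.3] [-0.16  0.05 -0.02]
97 84.2 [545.8  -8.6  87.4] [ 0.7 -0.7  5.4] [-0.15  0.05  0.09]
24.3583
```

It met the stop at about 97° with the plug home. Now the lift.

```bash
python3 - <<'E'
from h import *
X,Y=545.5,-8.5
wait(.2); p0,f0,m0,o=obs()
for z in(89,92,96,105,120,150,180,215):
    move_l([X,Y,z],speed=30 if z<121 else 80); p,f,m,o=obs(2); print(z,np.round(p,1),np.round(f,1),round(o["grip_width"],1))
wait(.3); p,f,m,o=obs(); print(o["t"],p,f,m)
S=get_image("side"); cv2.imwrite("pics/side3.png",S[:,:,::-1])
cv2.imwrite("pics/lift.png",cv2.resize(S[150:300,240:390],(500,500),interpolation=cv2.INTER_CUBIC)[:,:,::-1])
E
```

```text
89 [544.7  -8.5  88. ] [ 1.4 -0.5 -2.5] 12.4
92 [544.7  -8.3  91. ] [ 2.2 -0.2 -7.6] 12.6
96 [545.   -8.2  96. ] [ 0.8  0.6 -6.5] 12.4
105 [545.8  -8.5 105.9] [-0.2  1.1 -2.9] 12.3
120 [546.   -8.7 120.8] [ 0.4  0.3 -3.6] 12.9
150 [545.9  -8.6 150.8] [ 0.2 -0.  -3.6] 12.5
180 [545.9  -8.6 180.7] [ 0.2  0.2 -2.9] 12.4
215 [545.7  -8.5 215.5] [-0.2 -0.5 -3.4] 12.9
28.7833 [545.20096071  -8.46099684 214.47248866] [-0.17957963  0.29408689 -3.51484403] [-0.04088305 -0.00244016  0.00173436]
```

View pics/lift.png

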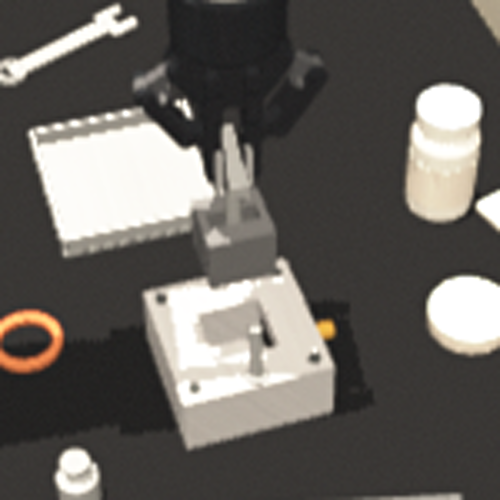

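The plug is out, upright on the puller. The wrist carries 3.5 N, which matches 380 g. Now to the tray.

```bash
python3 - <<'E'
from h import *
X,Y=512.5,236
move_l([X,Y,215],speed=120); move_l([X,Y,120],speed=80); move_l([X,Y,90],speed=40); wait(.3)
p,f0,m0,o=obs(); print(o["t"],p,f0)
c=90
while c>79:
    c-=1; move_l([X,Y,c],speed=15); p,f,m,o=obs(3); print(c,np.round(p,1),np.round(f-f0,1))
    if p[2]<81.9 or f[2]-f0[2]>6: break
grip(38); wait(.6); o=get_obs(); print(o["t"],o["wrist_force"])
move_l([X,Y,180],speed=60)
move_l([X-60,Y-160,220],speed=200); wait(.3)
for k in("top","side"):
    I=get_image(k); u,v=proj(k,[[X,Y,50]])[0].astype(int)
    globals()[k]=cv2.resize(I[v-60:v+60,u-60:u+60],(400,400),interpolation=cv2.INTER_CUBIC); print(u,v)
cv2.imwrite("pics/done.png",np.hstack([top,side])[:,:,::-1]); print(get_obs()["t"])
E
```

```text
33.6417 [512.67024923 236.04550888  90.26075626] [-0.31456474 -0.30001018 -3.88476522]
89 [512.4 236.   88.9] [0.3 0.9 0.2]
88 [512.4 236.   87.9] [ 0.9  0.  -0.1]
87 [512.4 236.   86.9] [0.1 0.5 0.5]
86 [512.4 236.   85.9] [0.7 0.  0.6]
85 [512.4 236.   84.9] [ 0.4  0.  -0.1]
84 [512.4 236.   83.9] [-0.1  0.2 -0.1]
83 [512.8 236.1  83.3] [0.  0.1 2. ]
82 [512.7 236.   82.1] [0.1 0.4 2.2]
81 [512.9 236.1  81.5] [0.1 0.3 5.2]
37.325 [-0.79303908  0.11528178  0.2136016 ]
222 272
276 192
40.55
```

View pics/done.png

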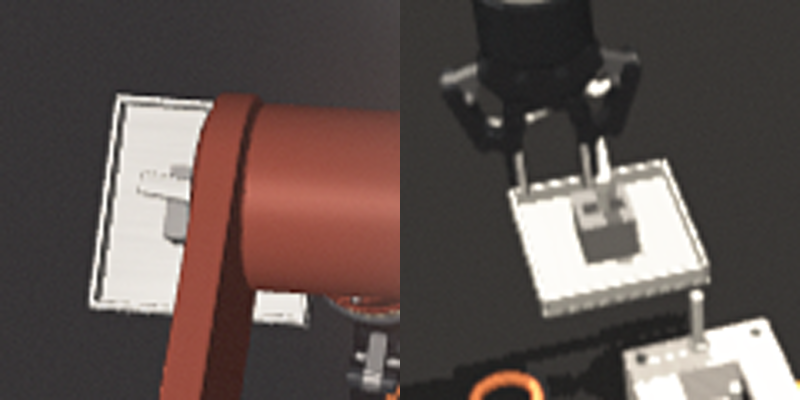

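The plug stands flat in the middle of the tray with the puller upright in it, around (605, 215) in the right half of the picture. The gripper is clear of both.

```bash
python3 -c "
from station import *
print(sign_off())"
```

```text
the job is handed in; nothing more can be done
None
```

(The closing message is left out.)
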